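# Tip the pan of crushed specimens into the lab crusher's feed hopper

## Robot

A 6-joint arm with a two-finger parallel gripper is mounted at the origin on the work surface. World frame = base frame: x ahead of the robot, y to its left, z up, the work surface at z = 0. Lengths are in mm, angles in degrees, forces in N, time in s.
With the tool pointing down it reaches from about 375 to 925 mm from the base axis. Payload 5.7 kg.
Tool frame: the origin (TCP) lies midway between the tips of the shut fingers; the grasp point (between the pads) lies 19 mm behind it; z points along the fingers, y is the line along which they close (so a half turn about z gives the same grasp; the last joint's range is limited). The gripper opens to 88 mm and grips with 3 to 60 N. Pads are 20 mm wide; open, the fingers measure 115 mm over their backs; the gripper's body (75 mm by 178 mm) begins 61 mm behind the grasp point.
Start: joints at [57.863, 20.558, 86.54, -0, 72.909, -6.595], TCP at [258.696, 541.33, 222.623] pointing down, gripper open.
Joint ranges: [-170.27, 170.27], [-57.76, 135], [12.27, 136.19], [-55.21, 235.2], [11.17, 155.16], [-170.74, 170.74]. Speed limits (degrees/s): [136.94, 136.94, 180, 180, 180, 180].

## Interface

Orientations are given as [roll, pitch, yaw] about the fixed x, y, z axes, in that order (R = Rz(yaw) Ry(pitch) Rx(roll)).
In Python, from rig import env gives the robot as it stands. The module is installed in compiled form; this text tells all that it offers.
- The arm moves only by the tool carry_out, never from a script. Its argument "moves" is one flat list of numbers, 5 for each row, row after row: the opening, from -1 (shut) to 1 (fully open), then the shift along the tool's x, y, z in mm, then the turn about the tool's z in units of 6 degrees (1.0 is 6 degrees). In form: [gripper, dx, dy, dz, spin, gripper, dx, dy, dz, spin, ...]. A call has 1 to 12 rows; each row is the pose to reach, as a shift and turn from the pose commanded when the call began, along the tool's axes at that moment; what a row does not reach only later rows make up. A row lasts 1/12 s, in which the tool goes at most 41.7 mm and 7.16 degrees, less where a joint would pass 70% of its speed; a pose out of reach is approached as far as the arm can. A call with a gripper value outside its range is refused whole. The fingers move at their own pace and stop on an object; "squeeze" is the grip in N (left out, the last holds). Time passes only in rows, so rows that repeat a pose let the fingers close. It gives the time, the measured TCP pose, the force, the opening and the grip force at its end, in the units of the state.
- env.get_obs(): the state, without advancing time (a new reading comes with each control period).
- env.capture(name): name is "scene" or "side" or "wrist"; returns a dict with "frame" (480x640x3 uint8, red, green, blue), "camera_matrix" (3x3 intrinsics, pixels), "distortion" ([k1, k2, p1, p2, k3] as OpenCV has them; the pictures are not rectified), "R" (3x3) and "t" (3): a world point X has camera coordinates R X + t; the wrist camera has in their place "tool_from_camera" (4x4, takes a point from camera to tool coordinates, whose origin is the TCP and whose axes are the flange's). Camera axes: x right, y down, z forward; pixel columns grow to the right and rows downward; lengths in mm; the calibration is good to about 2 mm. A picture is of the moment at which its call begins: read the wrist's pose just before it. There is no depth.
- env.job_done(): hands the job in; it is judged then, once.
The state is a dict: "time": time; "joint_positions": joint angles; "dq": joint speeds; "tau": joint torques, N m; "tool_pos": TCP position; "eef_rot": TCP orientation; "contact_force": force on the tool from outside, world axes, zero at the start; "ft_torque": the same for the moment, N m; "gripper_width": opening from 0.0 (shut) to 1.0 (fully open); "grasp_force": force on a finger pad.
Only numpy, scipy, OpenCV 4.12 (cv2) and the standard library are available. Lean on these libraries where they do the work, as an engineer would, in place of code of your own. Each camera call takes 0.05 s, during which the arm holds its last target. There are 200 camera calls.

## Task

Swing the hasp off the hopper's lid until it lies right out beside the hopper, then open the lid past upright so that it stays open. Then tip the pan up by its rear handle so that all five concrete pieces slide into the hopper, and lower the empty pan gently (do not let it drop) until it is fully down on its rest. Leave the hasp off and the lid open, and do not disturb the other things on the bench.

Things in the scene. Friction and masses are not known exactly. Their poses are not given: they have to be found in the camera images.
- hopper: Grey sheet-steel feed hopper fixed to the bench: box 220 (x) by 210 mm (y), rim 120 mm high, walls 5 mm, floor 12 mm up, slopes inside on both x sides. It carries lid, hasp and tipping pan. Origin: centre of its underside; x from the pan to the lid's hinge, y across, z up. Yaw about -90 degrees: the pan lies to the robot's left, the hasp's pivot on the side nearest the robot.
- hasp (a joint): Hasp angle (rad): flat steel arm 18 mm wide, 7 thick, 126 long, swinging level on an upright pivot, 4 mm above the lid. Start 0 to 0.3: it lies across the lid along hopper y and holds it shut. Growing, it turns clockwise seen from above, tip from hopper +y towards hopper +x; at 1.57 it lies along x, clear of the lid; stop 1.75. About 1 N at the tab; stays where left.
- hasp_tab (a point): Middle of the top edge of the hasp's upright finger tab, 52 mm from the pivot. The tab is a plate 26 mm along the arm, 6 mm thick; its top is 167.5 mm above the bench, 30 mm above the arm's top face.
- hasp_pivot (a point): Hasp's pivot at the arm's mid thickness, 134 mm above the bench: hopper x 40, y -122 mm.
- lid (a joint): Angle of the hopper's aluminium lid (rad): 0 shut and level, growing as its pan-side edge rises and turns back over its hinge; upright at 1.57, stop at 1.85. Stiff hinge: stays at any angle; about 5 N at the bar. Sheet 222 by 206 mm, 5 mm thick, top 126 mm above the bench when shut. A 21 mm high staple stands on it beside the hasp's end.
- lid_bar (a point): Middle of the lid's bow handle: round steel bar 10 mm thick, 110 mm long along hopper y, on two end posts. Its centre is 40 mm above the lid's top face; with the lid shut it is 175 mm from the hinge line towards the pan and 46 mm above it.
- lid_hinge (a point): Middle of the lid's hinge line (along hopper y): hopper x 113, z 120 mm.
- pan (a joint): Angle of the tipping pan (rad): 0 down and level on its rest, growing as its handle end rises and it tips towards the hopper; stop 1.2. It falls back if let go. Steel tray 185 by 170 mm, walls 3 mm thick, 51 mm high on three sides, open to the hopper, floor at the hopper's rim. 0.5 kg, up to 9 N at the bar when loaded. The last pieces may slide out only near 1.15 rad, or after a gentle shake.
- pan_bar (a point): Middle of the pan's rear handle: round steel bar 12 mm thick, 160 mm long along hopper y, on two end arms, 37 mm free gap to the pan's rear wall. Its centre is 156 mm above the bench when the pan is down: 228 mm from the pan's hinge line and 36 mm above it. Nothing lies under the bar.
- pan_hinge (a point): Middle of the pan's hinge line (along hopper y): hopper x -113, z 120 mm. The pan's rest stands on two legs at hopper x -265 mm.
- piece0: sawn length of concrete core, lying: a cylinder 42 mm in diameter and 62 mm long, about 0.16 kg. Origin: the point of its curved surface under its middle as it lies at the start; x along its axis
- piece1: sawn length of concrete core, lying: a cylinder 42 mm in diameter and 66 mm long, about 0.16 kg. Origin: the point of its curved surface under its middle as it lies at the start; x along its axis
- piece2: broken lump of concrete, about 66 x 44 x 36 mm with a raised ridge (up to 50 mm high), about 0.16 kg. Origin: centre of its underside; x along its length
- piece3: broken lump of concrete, about 62 x 40 x 40 mm with a raised ridge (up to 50 mm high), about 0.16 kg. Origin: centre of its underside; x along its length
- piece4: broken lump of concrete, about 64 x 46 x 32 mm with a raised ridge (up to 50 mm high), about 0.16 kg. Origin: centre of its underside; x along its length
- bottle: White closed plastic bottle, 60 mm across, 190 mm tall, 0.4 kg; stands behind one end of the pan's handle (which end varies), its axis 70 to 120 mm behind the bar and 95 to 115 mm to one side of the bar's middle. Leave alone. Origin: centre of its foot
- weight: Brass weight with a knob, 60 mm across, 75 mm tall, 0.9 kg; stands behind the other end of the handle. Leave alone. Origin: centre of its foot
- brush: Brush 200 mm long lying to the robot's right of the hopper. Leave alone. Origin: about its middle, underneath
- beaker: Glass beaker 80 mm across, 110 mm high, right of the hopper. Leave alone. Origin: centre of its foot
- spatula: Spatula 200 mm long lying flat behind the bottle and the weight, to the robot's left. Leave alone. Origin: about its middle, underneath

How it is judged (in metres and radians):
On the way, in this order (a step that is already met when the one before it is completed fails the run):
1. the hasp is swung off the lid, out beside the hopper (value of joint hasp above 1.4 rad), for 0.2 s.
2. the lid is opened past upright (value of joint lid above 1.58 rad), for 0.2 s.
3. all five pieces are in the hopper, with the pan still tipped up (x of piece0 in the frame of hopper between -0.112 and 0.108 m and y of piece0 in the frame of hopper between -0.103 and 0.103 m and z of piece0 in the frame of hopper between 0 and 0.118 m and x of piece1 in the frame of hopper between -0.112 and 0.108 m and y of piece1 in the frame of hopper between -0.103 and 0.103 m and z of piece1 in the frame of hopper between 0 and 0.118 m and x of piece2 in the frame of hopper between -0.112 and 0.108 m and y of piece2 in the frame of hopper between -0.103 and 0.103 m and z of piece2 in the frame of hopper between 0 and 0.118 m and x of piece3 in the frame of hopper between -0.112 and 0.108 m and y of piece3 in the frame of hopper between -0.103 and 0.103 m and z of piece3 in the frame of hopper between 0 and 0.118 m and x of piece4 in the frame of hopper between -0.112 and 0.108 m and y of piece4 in the frame of hopper between -0.103 and 0.103 m and z of piece4 in the frame of hopper between 0 and 0.118 m and value of joint pan above 0.5 rad), for 0.2 s.
At the end, for the whole second after the job is handed in: All five pieces lie at rest (under 0.03 m/s) inside the hopper, their origins within its outline and below 118 mm above its foot (rim 120 mm); the pan is down (under 0.06 rad); the lid is open beyond 1.58 rad; the hasp is off beyond 1.4 rad (x of piece0 in the frame of hopper between -0.112 and 0.108 m and y of piece0 in the frame of hopper between -0.103 and 0.103 m and z of piece0 in the frame of hopper between 0 and 0.118 m and x of piece1 in the frame of hopper between -0.112 and 0.108 m and y of piece1 in the frame of hopper between -0.103 and 0.103 m and z of piece1 in the frame of hopper between 0 and 0.118 m and x of piece2 in the frame of hopper between -0.112 and 0.108 m and y of piece2 in the frame of hopper between -0.103 and 0.103 m and z of piece2 in the frame of hopper between 0 and 0.118 m and x of piece3 in the frame of hopper between -0.112 and 0.108 m and y of piece3 in the frame of hopper between -0.103 and 0.103 m and z of piece3 in the frame of hopper between 0 and 0.118 m and x of piece4 in the frame of hopper between -0.112 and 0.108 m and y of piece4 in the frame of hopper between -0.103 and 0.103 m and z of piece4 in the frame of hopper between 0 and 0.118 m and linear speed of each of piece0, piece1, piece2, piece3, piece4 below 0.03 m/s and value of joint pan below 0.06 rad and value of joint lid above 1.58 rad and value of joint hasp above 1.4 rad); the robot touches nothing.
It fails at once if a bystander (bottle, weight, brush, beaker, spatula) is shifted by more than 20 mm or knocked over (distance of any of bottle, weight, brush, beaker, spatula from where it was at the start of the episode above 0.02 m or angle between any of bottle, weight, beaker's own z axis and vertical above 0.5 rad).
It fails at once if the pan is let drop (falls faster than 4 rad/s) (velocity of joint pan below -4 rad/s).
It also fails if it takes over 72 s, if anything falls off the work surface, if the arm or the gripper's body presses on something with over 40 N, if the wrist force passes 120 N, or if a joint passes its speed limit or range.

## Working session

There is one attempt and no reset: what is moved stays moved. The work goes in short steps, Python scripts to look and compute and a tool call to move; the robot and the scene stay as the last step left them, time stands still between calls to the robot, and variables do not carry over. Pictures are saved under pics/ and viewed, at most 10 in all, crops included, and the job is handed in when it is done.

Besides the shell and the picture viewer there is one more tool, called after ">>>" as name(argument=value, ...) on one line, values as JSON. carry_out: Moves the arm, as the interface text tells. Its arguments: {"type":"object","properties":{"moves":{"type":"array"},"squeeze":{"type":"number"}},"required":["moves"]}

```bash
mkdir -p pics; python3 - <<'E'
from rig import env
import cv2
o=env.get_obs(); print({k:o[k] for k in('time','tool_pos','eef_rot','gripper_width','contact_force')})
for n in('scene','side'):
    c=env.capture(n); cv2.imwrite(f'pics/{n}0.png',c['frame'][:,:,::-1]); print(n,c['camera_matrix'],c['distortion'],c['R'],c['t'])
c=env.capture('wrist');print(c['tool_from_camera'])
E
```

```text
{'time': 0.0, 'tool_pos': array([258.34394572, 540.75093788, 221.81619271]), 'eef_rot': array([-1.79894534e+02, -1.19961522e-02,  1.54458155e+02]), 'gripper_width': 1.0018365603428243, 'contact_force': array([ 0.1032296 , -0.68543691, -0.42742634])}
scene [[512.04712352   0.         327.24071058]
 [  0.         512.04712352 228.48860478]
 [  0.           0.           1.        ]] [-0.113768  0.        0.        0.        0.      ] [[-0.82112032  0.57074691  0.00306397]
 [ 0.41616979  0.60239031 -0.68112306]
 [-0.39059459 -0.55800885 -0.73216255]] [ 470.48347463 -116.50130572 1766.38934027]
side [[515.24352865   0.         322.7598321 ]
 [  0.         515.24352865 237.39605172]
 [  0.           0.           1.        ]] [-0.06087233  0.          0.          0.          0.        ] [[ 0.78180534 -0.6232269   0.01919993]
 [-0.4644773  -0.60265314 -0.64889909]
 [ 0.41598227  0.49839484 -0.76063219]] [-454.27366005  309.0598827  1226.1755923 ]
[[ 3.94376263e-04 -9.62184043e-01 -2.72399910e-01  7.33180472e+01]
 [ 9.99999449e-01  6.44498692e-04 -8.28745912e-04  9.17295184e-01]
 [ 9.72967478e-04 -2.72399433e-01  9.62183767e-01 -1.62314157e+02]
 [ 0.00000000e+00  0.00000000e+00  0.00000000e+00  1.00000000e+00]]
```

View pics/scene0.png

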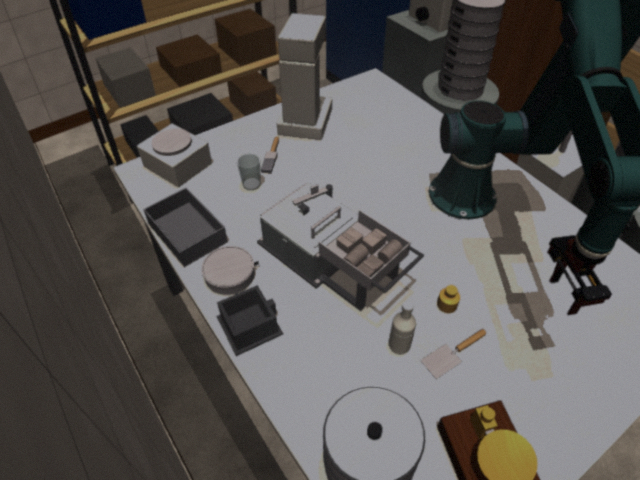

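View pics/side0.png

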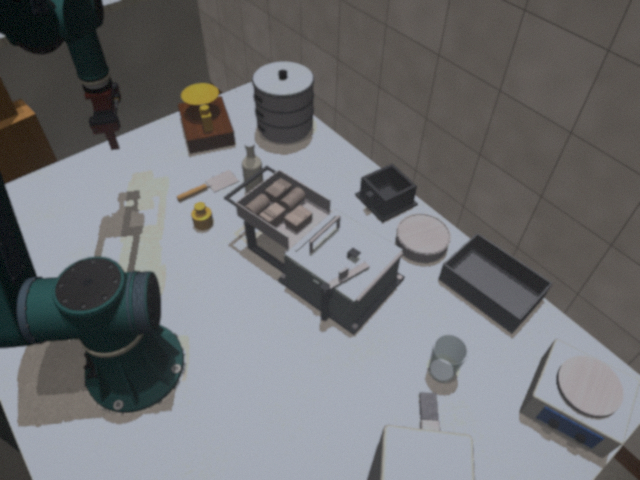

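```bash
python3 - <<'E'
import cv2
a=cv2.imread('pics/scene0.png')[175:325,250:430]; cv2.imwrite('pics/sc.png',cv2.resize(a,None,fx=4,fy=4,interpolation=2))
a=cv2.imread('pics/side0.png')[165:315,220:410]; cv2.imwrite('pics/sd.png',cv2.resize(a,None,fx=4,fy=4,interpolation=2))
E
```

```text
(no output)
```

View pics/sc.png

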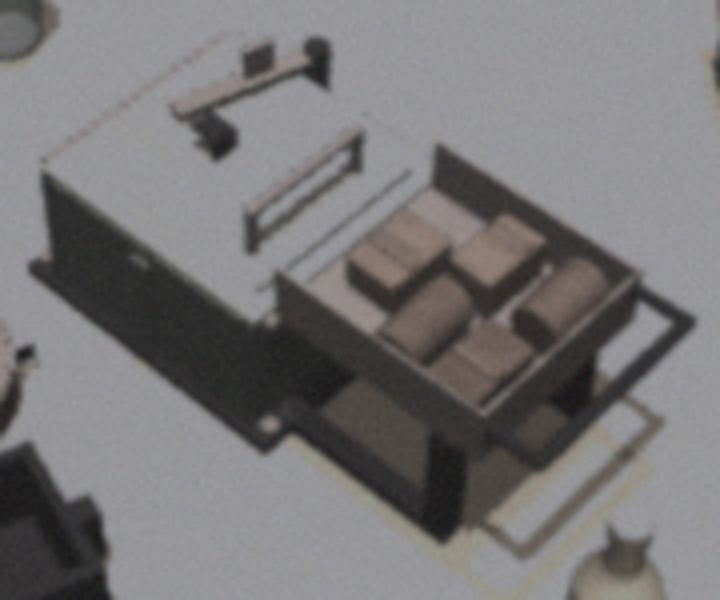

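View pics/sd.png

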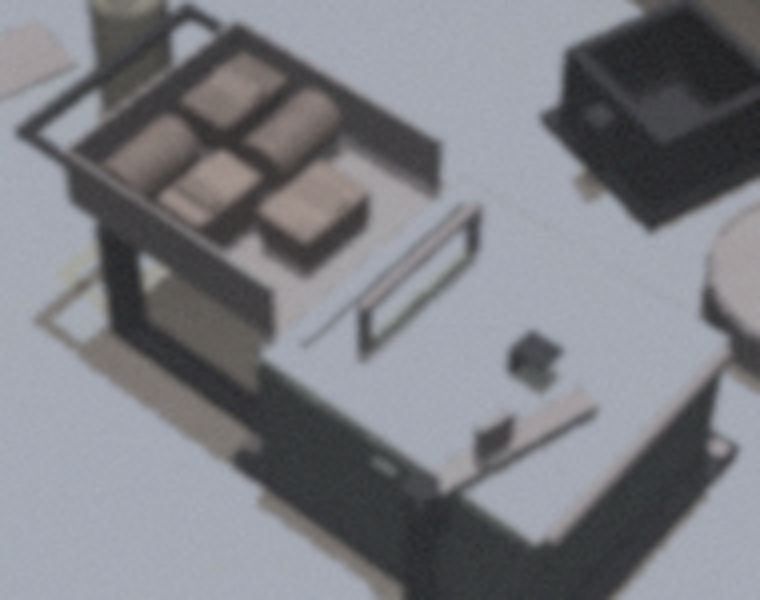

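```bash
cat > h.py <<'E'
from rig import env
import cv2, numpy as np
from scipy.optimize import least_squares
def ray(c,p):
    u=cv2.undistortPoints(np.array([[p]],float),c['camera_matrix'],np.array(c['distortion'])).ravel()
    d=c['R'].T@np.r_[u,1]; return -c['R'].T@c['t'],d/np.linalg.norm(d)
def tri(rs):
    A=sum(np.eye(3)-np.outer(d,d) for o,d in rs); b=sum((np.eye(3)-np.outer(d,d))@o for o,d in rs)
    X=np.linalg.solve(A,b); return X,max(np.linalg.norm(np.cross(X-o,d)) for o,d in rs)
E
python3 - <<'E'
from h import *
a=env.capture('scene');b=env.capture('side')
P={'lbN':((360,133),(363,303)),'lbF':((248,212),(476,209)),'pbN':((690,320),(24,131)),'pbF':((542,462),(187,12)),
'tab':((258,44),(494,421)),'piv':((317,45),(422,482)),'tip':((177,105),(590,400)),'hF':((45,162),(728,347)),'prN':((637,272),(72,155)),'prF':((483,415),(237,28))}
X={}
for k,(p,q) in P.items():
    X[k],e=tri([ray(a,(250+p[0]/4,175+p[1]/4)),ray(b,(220+q[0]/4,165+q[1]/4))]); print(k,X[k].round(1),round(e,1))
H={'lbN':(-62,-55),'lbF':(-62,55),'pbN':(-341,-80),'pbF':(-341,80),'piv':(40,-122),'prN':(-298,-85),'prF':(-298,85)}
def T(v,h):c,s=np.cos(v[2]),np.sin(v[2]);return np.array([v[0]+c*h[0]-s*h[1],v[1]+s*h[0]+c*h[1]])
f=lambda v:np.concatenate([T(v,H[k])-X[k][:2] for k in H])
r=least_squares(f,[550,0,-1.57]);v=r.x;print(v[:2],np.degrees(v[2]),r.fun.reshape(-1,2).round(1).tolist())
for k in X:
    d=X[k][:2]-v[:2];c,s=np.cos(v[2]),np.sin(v[2]);print(k,(c*d[0]+s*d[1]).round(),(-s*d[0]+c*d[1]).round())
for n,c,p in(('bottle',a,(402,345)),('weight',a,(449,305)),('bottleS',b,(252,190)),('weightS',b,(202,222))):
    o,d=ray(c,p); print(n,(o-d*o[2]/d[2]).round())
o=env.get_obs();print(o['joint_positions'],o['tool_pos'])
E
```

```text
lbN [491.1 -57.  164.9] 1.9
lbF [599.4 -38.5 163.2] 0.5
pbN [407.5 207.8 156.2] 2.3
pbF [562.9 240.9 154.1] 2.0
tab [ 497.7 -177.6  165.1] 0.4
piv [ 447.  -172.8  141.4] 0.9
tip [ 569.2 -184.4  135.1] 1.9
hF [ 675.6 -200.3  121.9] 1.3
prN [416.  160.3 166.5] 2.8
prF [575.5 195.8 164.3] 1.6
[ 557.98562524 -109.88150625] -77.82736969646253 [[0.0, -3.8], [-0.7, 0.8], [0.4, -1.2], [1.4, -0.6], [0.2, -1.9], [-4.0, 3.2], [2.7, 3.5]]
lbN -66.0 -54.0
lbF -61.0 56.0
pbN -342.0 -80.0
pbF -342.0 79.0
tab 53.0 -73.0
piv 38.0 -122.0
tip 75.0 -5.0
hF 113.0 96.0
prN -294.0 -82.0
prF -295.0 82.0
bottle [557. 329.   0.]
weight [362. 307.   0.]
bottleS [559. 330.   0.]
weightS [365. 307.   0.]
[ 5.78636308e+01  2.05784333e+01  8.65668928e+01 -1.30526066e-04
  7.29093892e+01 -6.59551916e+00] [258.52400816 541.06729366 222.22550682]
```

>>> carry_out(moves=[-1,0,0,-80,-3,-1,0,0,-80,-3,-1,-510,-515,-100,-6.28,-1,-510,-515,-100,-6.28,-1,-510,-515,-100,-6.28,-1,-510,-515,-100,-6.28,-1,-510,-515,-100,-6.28,-1,-510,-515,-100,-6.28,-1,-510,-515,-100,-6.28,-1,-510,-515,-100,-6.28,-1,-510,-515,-100,-6.28,-1,-510,-515,-100,-6.28], squeeze=20)

```text
time: 1.25
tool_pos: [394.6, 149.0, 314.3]
eef_rot: [-180.0, 0.0, -167.8]
contact_force: [1.4, -0.7, -0.1]
gripper_width: 0.13
grasp_force: 0.0
```

```bash
cat >> h.py <<'E'
V=[558.0,-109.9,np.radians(-77.83)]
def h2w(x,y): c,s=np.cos(V[2]),np.sin(V[2]); return np.array([V[0]+c*x-s*y,V[1]+s*x+c*y])
def w2h(p): d=np.array(p[:2])-V[:2]; c,s=np.cos(V[2]),np.sin(V[2]); return np.array([c*d[0]+s*d[1],-s*d[0]+c*d[1]])
def rot(o): return cv2.Rodrigues(np.array([0,0,np.radians(o['eef_rot'][2])]))[0]@np.diag([1,-1,-1.])
def to(x,y,z):
    o=env.get_obs(); return (rot(o).T@(np.r_[h2w(x,y),z]-o['tool_pos'])).round(1)
def spin(o): return ((o['eef_rot'][2]-(V[2]*180/np.pi+270))+180)%360-180
def st():
    o=env.get_obs(); print('t',round(o['time'],2),'hop',w2h(o['tool_pos']).round(1),'z',o['tool_pos'][2].round(1),'yawErr spin units',round(spin(o)/6,2),'F',o['contact_force'].round(1),'w',round(o['gripper_width']*88,1),'gf',np.round(o['grasp_force'],1),'j',o['joint_positions'].round(0))
E
python3 -c "
from h import *
st();print(to(20,-67,320))"
```

```text
t 1.25 hop [-287.6 -105.2] z 314.3 yawErr spin units -0.0 F [ 1.4 -0.7 -0.1] w 11.5 gf 0.0 j [ 11.   1.  99.  -0.  81. -91.]
[ -38.2 -307.6   -5.7]
```

>>> carry_out(moves=[-1,-38,-305,0,0,-1,-38,-305,0,0,-1,-38,-305,0,0,-1,-38,-305,0,0,-1,-38,-305,0,0,-1,-38,-305,0,0,-1,-38,-305,0,0,-1,-38,-305,0,0,-1,-38,-305,0,0,-1,-38,-305,0,0])

```text
time: 2.08
tool_pos: [495.5, -139.3, 313.6]
eef_rot: [179.9, -0.1, -168.0]
contact_force: [-0.7, 0.4, 0.0]
gripper_width: 0.004
grasp_force: 0.0
```

```bash
python3 - <<'E'
from h import *
st()
o=env.get_obs();c=env.capture('wrist')
np.savez('w1.npz',**{k:c[k] for k in c},pos=o['tool_pos'],yaw=o['eef_rot'])
cv2.imwrite('pics/w1.png',c['frame'][:,:,::-1]);print(c['camera_matrix'],c['distortion'])
E
```

```text
t 2.08 hop [ 15.6 -67.3] z 313.6 yawErr spin units -0.02 F [-0.7  0.4  0. ] w 0.4 gf 0.0 j [ -23.    9.   89.    0.   82. -125.]
[[361.5638462    0.         322.79176417]
 [  0.         361.5638462  239.69492048]
 [  0.           0.           1.        ]] [-0.0010177  0.         0.         0.         0.       ]
```

View pics/w1.png

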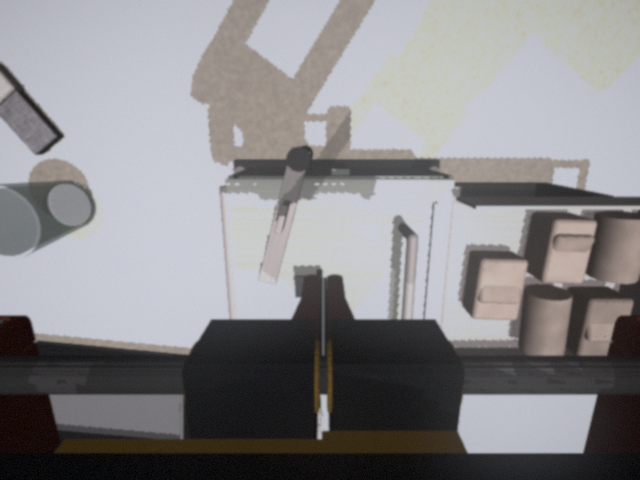

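```bash
python3 - <<'E'
from h import *
c=dict(np.load('w1.npz')); R=cv2.Rodrigues(np.array([0,0,np.radians(c['yaw'][2])]))[0]@np.diag([1,-1,-1.])
T=c['tool_from_camera']
def f(p,z):
    u=cv2.undistortPoints(np.array([[p]],float),c['camera_matrix'],c['distortion']).ravel()
    d=R@T[:3,:3]@np.r_[u,1];o=R@T[:3,3]+c['pos'];X=o+d*(z-o[2])/d[2];return w2h(X).round(1)
for n,p,z in(('piv',(300,152),145),('tip',(269,281),137.5),('tabtop',(284,216),167),('tabtop2',(281,228),167),('lidNhinge',(221,187),126),('lidNpan',(453,180),126),('barN',(401,222),171),('staple',(306,278),147)):print(n,f(p,z))
E
```

```text
piv [  36. -128.]
tip [70.1 -1.7]
tabtop [ 49.6 -74.6]
tabtop2 [ 52.6 -63.8]
lidNhinge [114.2 -94.5]
lidNpan [-109.3 -100.9]
barN [-51.8 -69.9]
staple [32.3 -8.6]
```

>>> carry_out(moves=[-1,-3,-9,40,0,-1,-3,-9,80,0,-1,-3,-9,110,0,-1,-3,-9,140,0,-1,-3,-9,160,0,-1,-3,-9,167,0,-1,-3,-9,167,0,-1,-3,-9,167,0])

```text
time: 2.8
tool_pos: [501.0, -146.5, 148.0]
eef_rot: [-180.0, 0.0, -167.8]
contact_force: [0.1, 0.8, 0.6]
gripper_width: 0.004
grasp_force: 0.0
```

```bash
python3 - <<'E'
from h import *
st()
for p in((35,-66),(45.5,-67.9),(61.3,-71.9),(75.7,-81.3),(86.1,-93.6),(90.9,-104.3),(92.8,-113.1)):print(to(*p,147))
E
```

```text
t 2.8 hop [ 23.7 -63.5] z 148.0 yawErr spin units 0.01 F [0.1 0.8 0.6] w 0.3 gf 0.0 j [ -24.   19.  101.    0.   60. -126.]
[  2.5 -11.3   1. ]
[  4.4 -21.8   1. ]
[  8.5 -37.6   1. ]
[ 17.9 -52.    1. ]
[ 30.2 -62.3   1. ]
[ 40.9 -67.1   1. ]
[ 49.7 -69.    1. ]
```

>>> carry_out(moves=[-1,2,-11,0,0,-1,4,-22,0,0,-1,6,-30,0,0,-1,9,-38,0,0,-1,13,-45,0,0,-1,18,-52,0,0,-1,24,-58,0,0,-1,30,-62,0,0,-1,36,-65,0,0,-1,42,-67,0,0,-1,50,-69,0,0,-1,50,-69,0,0])

```text
time: 3.8
tool_pos: [464.7, -225.9, 147.1]
eef_rot: [-180.0, -0.1, -167.9]
contact_force: [0.5, 0.8, 0.0]
gripper_width: 0.005
grasp_force: 0.0
```

```bash
python3 - <<'E'
from h import *
st()
E
```

```text
t 3.8 hop [  93.7 -115.6] z 147.1 yawErr spin units -0.01 F [0.5 0.8 0. ] w 0.4 gf 0.0 j [ -34.   19.  102.   -0.   60. -136.]
```

>>> carry_out(moves=[-1,-10,0,-40,0,-1,-10,0,-80,0,-1,-10,0,-120,0,-0.3,-115,156,-135,0,-0.3,-115,156,-135,0,-0.3,-115,156,-135,0,-0.3,-115,156,-135,0,-0.3,-115,156,-135,0,-0.3,-115,156,-135,0,-0.3,-115,156,-135,0,-0.3,-115,156,-135,0])

```text
time: 4.72
tool_pos: [545.4, -49.3, 281.8]
eef_rot: [-180.0, -0.1, -167.8]
contact_force: [0.1, -0.3, -0.4]
gripper_width: 0.351
grasp_force: 0.0
```

```bash
python3 - <<'E'
from h import *
st();print(to(-63,0,147))
c=env.capture('side');a=c['frame'][165:315,220:410,::-1]; d=env.capture('wrist')['frame'][:,:,::-1]
a=cv2.resize(a,None,fx=3,fy=3);d=cv2.resize(d[:,100:],(0,0),fx=.5,fy=.5)[:240]
o=np.zeros((450+0,800,3),np.uint8);o[:450,:570]=a;o[:240,570:800]=d[:,:230];cv2.imwrite('pics/s2.png',o)
E
```

```text
t 4.72 hop [-61.9   0.5] z 281.8 yawErr spin units -0.0 F [ 0.1 -0.3 -0.4] w 30.9 gf 0.0 j [ -12.   13.   88.   -0.   78. -115.]
[  0.5   1.1 134.8]
```

View pics/s2.png

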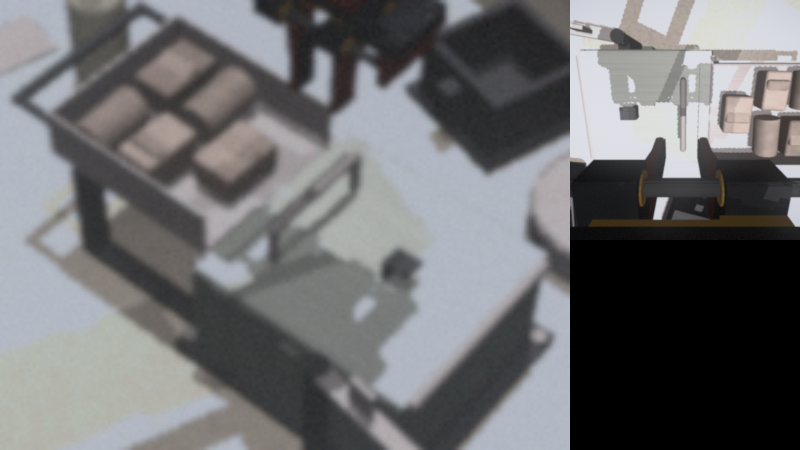

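>>> carry_out(moves=[-0.3,0,1,40,0,-0.3,0,1,80,0,-0.3,0,1,110,0,-0.3,0,1,130,0,-0.3,0,1,135,0,-0.3,0,1,135,0,-1,0,1,135,0,-1,0,1,135,0,-1,0,1,135,0,-1,0,1,135,0,-1,0,1,135,0], squeeze=15)

```text
time: 5.73
tool_pos: [546.7, -47.1, 148.6]
eef_rot: [180.0, 0.2, -167.9]
contact_force: [-0.1, 4.5, 7.0]
gripper_width: 0.106
grasp_force: 15.0
```

```bash
python3 - <<'E'
from h import *
st();o=env.get_obs();x0=w2h(o['tool_pos'])[0];print(x0)
r=np.hypot(175,46);a0=np.arctan2(46,175)
for q in np.linspace(0,1.72,19)[1:]:
    print(round(q,2),'dy',round(-(175-r*np.cos(q+a0)),1),'dz',round(-(r*np.sin(q+a0)-46),1))
E
```

```text
t 5.73 hop [-63.8   2.2] z 148.6 yawErr spin units -0.01 F [-0.1  4.5  7. ] w 9.3 gf 15.0 j [ -12.   21.   98.    0.   61. -114.]
-63.789759690259004
0.1 dy -5.2 dz -16.5
0.19 dy -11.9 dz -32.4
0.29 dy -20.1 dz -47.6
0.38 dy -29.8 dz -62.0
0.48 dy -40.7 dz -75.3
0.57 dy -52.9 dz -87.6
0.67 dy -66.2 dz -98.6
0.76 dy -80.5 dz -108.3
0.86 dy -95.7 dz -116.6
0.96 dy -111.6 dz -123.5
1.05 dy -128.0 dz -128.7
1.15 dy -144.9 dz -132.4
1.24 dy -162.1 dz -134.5
1.34 dy -179.3 dz -134.9
1.43 dy -196.6 dz -133.7
1.53 dy -213.6 dz -130.8
1.62 dy -230.3 dz -126.3
1.72 dy -246.5 dz -120.2
```

>>> carry_out(moves=[-1,0,-5,-17,0,-1,0,-12,-32,0,-1,0,-20,-48,0,-1,0,-30,-62,0,-1,0,-41,-75,0,-1,0,-53,-88,0,-1,0,-66,-99,0,-1,0,-80,-108,0,-1,0,-96,-117,0,-1,0,-112,-123,0,-1,0,-128,-129,0,-1,0,-145,-132,0])

```text
time: 6.73
tool_pos: [576.6, -188.5, 282.4]
eef_rot: [180.0, 0.2, -167.8]
contact_force: [-3.1, 5.9, 10.7]
gripper_width: 0.107
grasp_force: 15.0
```

```bash
python3 - <<'E'
from h import *
st()
E
```

```text
t 6.73 hop [80.8  1.6] z 282.4 yawErr spin units 0.01 F [-3.1  5.9 10.7] w 9.4 gf 15.0 j [ -25.   18.   81.    0.   80. -127.]
```

>>> carry_out(moves=[-1,0,-17,-2,0,-1,0,-34,-3,0,-1,0,-52,-1,0,-1,0,-69,1,0,-1,0,-85,6,0,-1,0,-101,12,0,-1,0,-101,12,0,-1,0,-101,12,0])

```text
time: 7.4
tool_pos: [598.1, -290.8, 267.3]
eef_rot: [-179.8, 0.0, -167.9]
contact_force: [1.1, -6.0, 3.1]
gripper_width: 0.108
grasp_force: 15.0
```

```bash
python3 - <<'E'
from h import *
st();o=env.get_obs();x=w2h(o['tool_pos'])[0];z=o['tool_pos'][2]+19
print('lid est',np.arctan2(z-120,113-x)-np.arctan2(46,175),np.hypot(z-120,113-x))
E
```

```text
t 7.4 hop [185.3   1.1] z 267.3 yawErr spin units -0.02 F [ 1.1 -6.   3.1] w 9.5 gf 15.0 j [ -32.   24.   75.   -0.   81. -134.]
lid est 1.7240323119795444 181.29840930445027
```

>>> carry_out(moves=[-0.5,0,0,0,0,-0.5,0,0,0,0,-0.5,0,0,-15,0,-0.5,0,0,-40,0,-0.5,0,0,-75,0,-0.5,0,0,-110,0,-0.5,0,0,-110,0,-0.5,0,80,-120,0,-0.5,0,120,-120,0,-0.5,0,160,-120,0,-0.5,0,200,-120,0,-0.5,0,240,-120,0])

```text
time: 8.4
tool_pos: [551.9, -82.0, 386.3]
eef_rot: [179.9, -0.1, -167.8]
contact_force: [0.3, 0.8, 0.7]
gripper_width: 0.252
grasp_force: 0.0
```

```bash
python3 - <<'E'
from h import *
st();print(to(-341,0,300))
E
```

```text
t 8.4 hop [-28.6  -0.1] z 386.3 yawErr spin units 0.0 F [0.3 0.8 0.7] w 22.2 gf 0.0 j [ -16.   11.   77.    0.   92. -118.]
[-1.000e-01  3.124e+02  8.630e+01]
```

>>> carry_out(moves=[-0.1,0,312,86,0,-0.1,0,312,86,0,-0.1,0,312,86,0,-0.1,0,312,86,0,-0.1,0,312,86,0,-0.1,0,312,86,0,-0.1,0,312,86,0,-0.1,0,312,86,0,-0.1,0,312,86,0,-0.1,0,312,86,0,-0.1,0,312,86,0])

```text
time: 9.32
tool_pos: [487.2, 220.1, 300.7]
eef_rot: [-180.0, -0.1, -167.8]
contact_force: [0.4, -0.3, 1.4]
gripper_width: 0.446
grasp_force: 0.0
```

```bash
python3 - <<'E'
from h import *
st();print(to(-341,0,137))
a=env.capture('side')['frame'][120:315,200:410,::-1];o=env.get_obs(); d=env.capture('wrist')['frame'][:,:,::-1]
np.save('d.npy',o['tool_pos'])
a=cv2.resize(a,None,fx=1.9,fy=1.9)[:370,:399];d=cv2.resize(d[:,120:520],(400,480))
o=np.zeros((480,800,3),np.uint8);o[:a.shape[0],:a.shape[1]]=a;o[:480,400:]=d;cv2.imwrite('pics/s3.png',o)
E
```

```text
t 9.32 hop [-337.5    0.4] z 300.7 yawErr spin units 0.01 F [ 0.4 -0.3  1.4] w 39.3 gf 0.0 j [ 17.  12.  88.  -0.  80. -85.]
[  0.4   3.5 163.7]
```

View pics/s3.png

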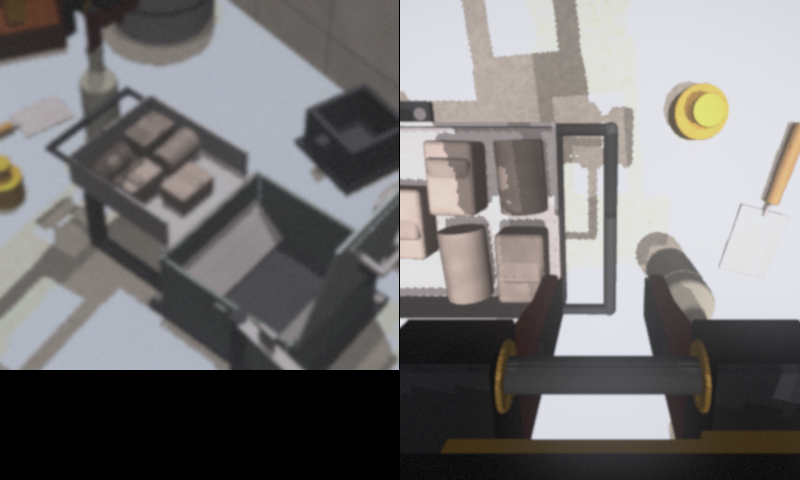

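>>> carry_out(moves=[-0.1,0,5,40,0,-0.1,0,5,80,0,-0.1,0,5,115,0,-0.1,0,5,145,0,-0.1,0,5,160,0,-0.1,0,5,164,0,-0.1,0,5,164,0,-1,0,5,164,0,-1,0,5,164,0,-1,0,5,164,0,-1,0,5,164,0,-1,0,5,164,0], squeeze=35)

```text
time: 10.42
tool_pos: [487.7, 225.7, 137.9]
eef_rot: [179.9, 0.1, -167.9]
contact_force: [-0.1, -0.7, 4.8]
gripper_width: 0.123
grasp_force: 35.0
```

```bash
python3 - <<'E'
from h import *
st()
r=np.hypot(228,36);a0=np.arctan2(36,228)
for q in np.r_[np.linspace(0,1.16,19)[1:],1.18]:
    print(round(q,2),'dy',round(-(228-r*np.cos(q+a0)),1),'dz',round(-(r*np.sin(q+a0)-36),1))
E
```

```text
t 10.42 hop [-342.9    2. ] z 137.9 yawErr spin units -0.01 F [-0.1 -0.7  4.8] w 10.9 gf 35.0 j [ 17.  21. 100.   0.  59. -85.]
0.06 dy -2.8 dz -14.6
0.13 dy -6.5 dz -29.0
0.19 dy -11.2 dz -43.1
0.26 dy -16.7 dz -56.9
0.32 dy -23.1 dz -70.3
0.39 dy -30.4 dz -83.3
0.45 dy -38.5 dz -95.8
0.52 dy -47.4 dz -107.7
0.58 dy -57.0 dz -119.1
0.64 dy -67.4 dz -129.8
0.71 dy -78.4 dz -139.8
0.77 dy -90.0 dz -149.0
0.84 dy -102.2 dz -157.5
0.9 dy -114.9 dz -165.2
0.97 dy -128.1 dz -172.1
1.03 dy -141.7 dz -178.1
1.1 dy -155.7 dz -183.2
1.16 dy -170.0 dz -187.4
1.18 dy -174.4 dz -188.5
```

>>> carry_out(moves=[-1,0,-1,-7,0,-1,0,-3,-15,0,-1,0,-5,-22,0,-1,0,-7,-29,0,-1,0,-9,-36,0,-1,0,-11,-43,0,-1,0,-14,-50,0,-1,0,-17,-57,0,-1,0,-20,-64,0,-1,0,-23,-70,0,-1,0,-27,-77,0,-1,0,-30,-83,0])

```text
time: 11.42
tool_pos: [493.6, 197.3, 220.9]
eef_rot: [179.8, 0.1, -167.9]
contact_force: [0.9, 5.9, -4.5]
gripper_width: 0.129
grasp_force: 35.0
```

```bash
python3 - <<'E'
from h import *
st()
E
```

```text
t 11.42 hop [-313.9    1.8] z 220.9 yawErr spin units -0.01 F [ 0.9  5.9 -4.5] w 11.3 gf 35.0 j [ 14.  15.  95.   0.  70. -88.]
```

>>> carry_out(moves=[-1,0,-4,-6,0,-1,0,-8,-13,0,-1,0,-12,-19,0,-1,0,-17,-25,0,-1,0,-22,-31,0,-1,0,-27,-36,0,-1,0,-32,-42,0,-1,0,-37,-47,0,-1,0,-42,-52,0,-1,0,-48,-57,0,-1,0,-54,-62,0,-1,0,-60,-66,0])

```text
time: 12.42
tool_pos: [505.8, 140.4, 288.7]
eef_rot: [179.6, 0.2, -167.8]
contact_force: [-5.2, 14.1, 12.6]
gripper_width: 0.129
grasp_force: 35.0
```

```bash
python3 - <<'E'
from h import *
st()
E
```

```text
t 12.42 hop [-255.7    1.7] z 288.7 yawErr spin units 0.0 F [-5.2 14.1 12.6] w 11.3 gf 35.0 j [  8.  11.  91.   0.  78. -95.]
```

>>> carry_out(moves=[-1,0,-4,-6,0,-1,0,-10,-11,0,-1,0,-17,-15,0,-1,0,-23,-19,0,-1,0,-30,-23,0,-1,0,-36,-26,0,-1,0,-43,-29,0,-1,0,-50,-32,0,-1,0,-57,-35,0,-1,0,-64,-37,0,-1,0,-71,-39,0,-1,0,-76,-40,0])

```text
time: 13.42
tool_pos: [522.1, 62.7, 328.1]
eef_rot: [179.9, 0.1, -167.9]
contact_force: [-3.4, 4.8, 13.7]
gripper_width: 0.125
grasp_force: 35.0
```

```bash
python3 - <<'E'
from h import *
st();o=env.get_obs();x=-w2h(o['tool_pos'])[0]-113;z=o['tool_pos'][2]+19-120
print(np.arctan2(z,x)-np.arctan2(36,228),np.hypot(x,z))
a=env.capture('scene')['frame'][130:330,230:450,::-1];b=env.capture('side')['frame'][120:320,200:420,::-1]
cv2.imwrite('pics/s4.png',cv2.resize(np.hstack([a,b]),None,fx=1.8,fy=1.8))
E
```

```text
t 13.42 hop [-176.3    1.2] z 328.1 yawErr spin units -0.01 F [-3.4  4.8 13.7] w 11.0 gf 35.0 j [  -1.   10.   87.    0.   84. -103.]
1.1425134130596921 235.73330919771206
```

View pics/s4.png

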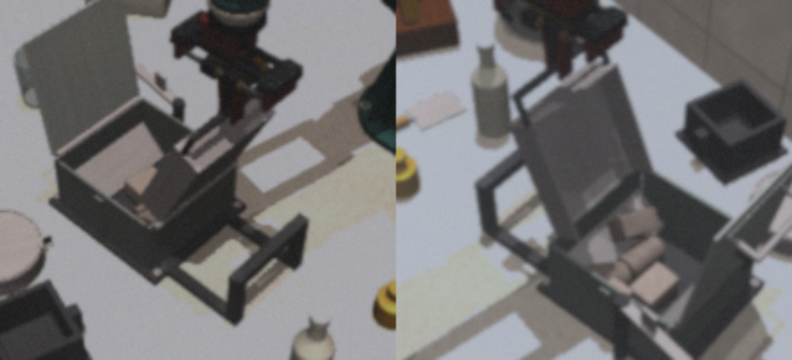

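>>> carry_out(moves=[-1,0,-5,-2,0,-1,0,8,2,0,-1,0,-6,-2,0,-1,0,8,2,0,-1,0,-6,-2,0,-1,0,8,2,0,-1,0,-6,-2,0,-1,0,8,2,0,-1,0,-6,-2,0,-1,0,-6,-2,0,-1,0,-6,-2,0])

```text
time: 14.43
tool_pos: [523.0, 56.3, 328.9]
eef_rot: [-180.0, 0.0, -167.9]
contact_force: [-1.5, 2.9, 5.8]
gripper_width: 0.131
grasp_force: 35.0
```

```bash
python3 - <<'E'
from h import *
st()
b=env.capture('side')['frame'][150:300,255:415,::-1]
cv2.imwrite('pics/s5.png',cv2.resize(b,None,fx=4,fy=4,interpolation=2))
E
```

```text
t 14.43 hop [-169.8    0.8] z 328.9 yawErr spin units -0.01 F [-1.5  2.9  5.8] w 11.6 gf 35.0 j [  -1.   10.   87.   -0.   84. -103.]
```

View pics/s5.png

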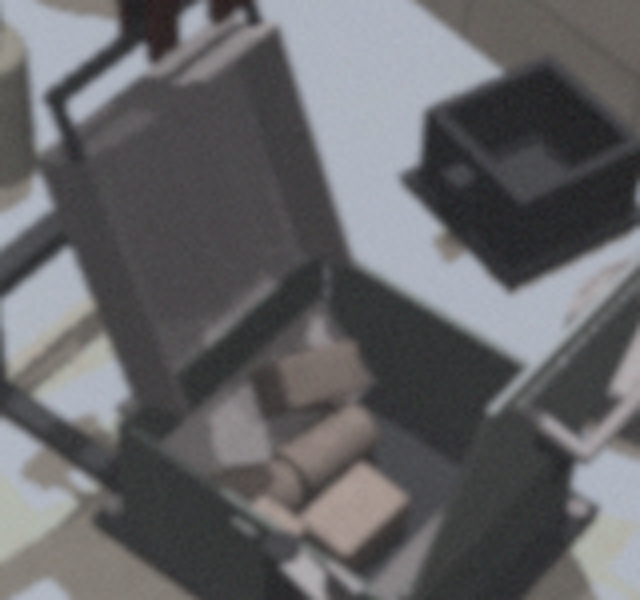

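>>> carry_out(moves=[-1,0,9,2,0,-1,0,17,5,0,-1,0,24,7,0,-1,0,31,10,0,-1,0,38,13,0,-1,0,45,16,0,-1,0,52,20,0,-1,0,58,24,0,-1,0,65,28,0,-1,0,71,32,0,-1,0,77,36,0,-1,0,83,40,0])

```text
time: 15.48
tool_pos: [505.5, 138.4, 287.1]
eef_rot: [-180.0, -0.0, -167.9]
contact_force: [-0.5, 0.5, 1.1]
gripper_width: 0.128
grasp_force: 35.0
```

```bash
python3 -c "
from h import *
st()"
```

```text
t 15.48 hop [-253.8    1. ] z 287.1 yawErr spin units -0.0 F [-0.5  0.5  1.1] w 11.3 gf 35.0 j [  8.  11.  91.  -0.  78. -94.]
```

>>> carry_out(moves=[-1,0,6,5,0,-1,0,12,10,0,-1,0,18,15,0,-1,0,23,20,0,-1,0,28,25,0,-1,0,33,31,0,-1,0,38,36,0,-1,0,43,42,0,-1,0,48,48,0,-1,0,52,55,0,-1,0,56,61,0,-1,0,60,67,0])

```text
time: 16.48
tool_pos: [493.4, 197.1, 220.3]
eef_rot: [-180.0, 0.0, -167.9]
contact_force: [2.5, -1.8, -2.0]
gripper_width: 0.127
grasp_force: 35.0
```

```bash
python3 -c "
from h import *
st()"
```

```text
t 16.48 hop [-313.7    1.6] z 220.3 yawErr spin units -0.01 F [ 2.5 -1.8 -2. ] w 11.2 gf 35.0 j [ 14.  15.  95.  -0.  70. -88.]
```

>>> carry_out(moves=[-1,0,4,7,0,-1,0,7,13,0,-1,0,11,20,0,-1,0,14,26,0,-1,0,17,33,0,-1,0,19,40,0,-1,0,22,47,0,-1,0,24,54,0,-1,0,26,61,0,-1,0,27,69,0,-1,0,28,75,0,-1,0,29,80,0])

```text
time: 17.48
tool_pos: [487.3, 225.6, 140.3]
eef_rot: [180.0, 0.0, -167.9]
contact_force: [4.5, 1.3, -0.7]
gripper_width: 0.127
grasp_force: 35.0
```

>>> carry_out(moves=[-1,0,0,2,0,-1,0,0,4,0,-1,0,0,5,0,-1,0,0,5,0])

```text
time: 17.82
tool_pos: [487.4, 225.6, 139.7]
eef_rot: [179.9, 0.1, -167.9]
contact_force: [-7.1, -2.3, 33.6]
gripper_width: 0.123
grasp_force: 35.0
```

```bash
python3 -c "
from h import *
st()"
```

```text
t 17.82 hop [-342.9    1.8] z 139.7 yawErr spin units -0.01 F [-7.1 -2.3 33.6] w 10.8 gf 35.0 j [ 17.  21. 100.   0.  59. -85.]
```

>>> carry_out(moves=[-1,0,0,-3,0,-1,0,0,-3,0,-0.2,0,0,-3,0,-0.2,0,0,-3,0,-0.2,0,0,-3,0,-0.2,0,0,-15,0,-0.2,0,0,-40,0,-0.2,0,0,-75,0,-0.2,0,0,-110,0,-0.2,0,0,-150,0,-0.2,0,0,-150,0,-0.2,0,0,-150,0])

```text
time: 18.82
tool_pos: [488.1, 225.3, 287.7]
eef_rot: [180.0, 0.2, -167.9]
contact_force: [-1.4, 0.1, 0.2]
gripper_width: 0.4
grasp_force: 0.0
```

```bash
python3 - <<'E'
from h import *
st()
a=env.capture('scene')['frame'][130:330,230:450,::-1];b=env.capture('side')['frame'][120:320,200:420,::-1]
cv2.imwrite('pics/s6.png',cv2.resize(np.hstack([a,b]),None,fx=1.8,fy=1.8))
E
```

```text
t 18.82 hop [-342.4    2.3] z 287.7 yawErr spin units -0.01 F [-1.4  0.1  0.2] w 35.2 gf 0.0 j [ 17.  12.  89.  -0.  79. -85.]
```

View pics/s6.png

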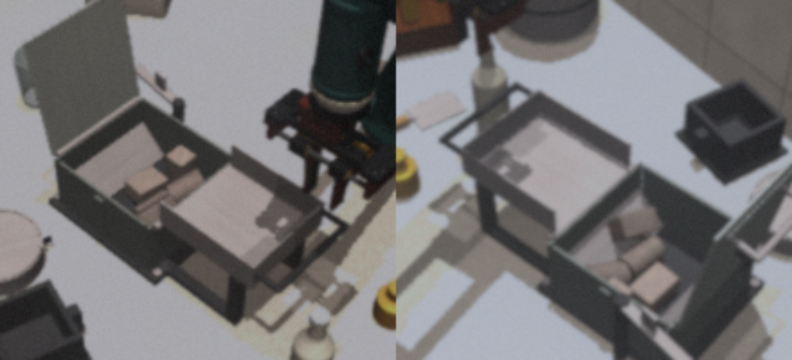

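The pan is empty and down on its rest. The pieces are in the hopper, the lid is open past upright, the hasp is out, and the gripper is clear.

```bash
python3 -c "
from rig import env
print(env.job_done())"
```

```text
the job is handed in; nothing more can be done
None
```

I handed the job in at about 19 s of the 72 s allowed; no verdict came back. The last pictures show the hasp off, the lid open past upright, the concrete pieces in the hopper, and the empty pan lowered onto its rest.

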